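# Snap the seal levers of the snack containers shut

### The arm

A 7-joint arm with a two-finger parallel gripper is mounted at the origin on the work surface. World frame = base frame: x ahead of the robot, y to its left, z up, the work surface at z = 0. Lengths are in m, angles in rad, forces in N, time in s.
With the tool pointing down it reaches from about 0.425 to 0.875 m from the base axis. Payload 4.7 kg.
Tool frame: the origin (TCP) lies between the finger pads; the fingertips stand 11 mm ahead of it and the grasp point (between the pads) lies 8 mm behind it; z points along the fingers, y is the line along which they close (so a half turn about z gives the same grasp; the last joint's range is limited). The gripper opens to 87 mm and grips with 3 to 60 N. Pads are 19 mm wide; open, the fingers measure 117 mm over their backs; the gripper's body (75 mm by 190 mm) begins 51 mm behind the grasp point.
Start: joints at [-1.172, 0.321, -0.07, 1.45, 0.023, 1.371, -0.057], TCP at [0.244, 0.602, 0.234] pointing down, gripper open.
Joint ranges: [-2.86, 2.86], [-0.3, 2.09], [-1.38, 1.24], [0.06, 2.45], [-1.56, 4.7], [0.09, 2.05], [-2.69, 2.69]. Speed limits (rad/s): [2.57, 2.57, 3.14, 3.14, 3.14, 3.14, 3.14].

### API

Orientations are given as [roll, pitch, yaw] about the fixed x, y, z axes, in that order (R = Rz(yaw) Ry(pitch) Rx(roll)).
In Python, from bench import arm gives the robot as it stands.
- The arm moves only by the shell command python3 -m pendant 'ROWS' [FORCE]. ROWS is JSON, a list of rows, each an object with "linear": the shift along the tool's x, y, z normalised to -1 to 1, where 1 is 0.1 m, a list of three; "delta_rot": the turn, a rotation vector about the tool's x, y, z normalised to -1 to 1, where 1 is pi rad, a list of three; "claw": the closure, from 0 (fully open) to 1 (shut). A call has exactly 5 rows; each row is the pose to reach, as a shift and turn from the pose commanded when the call began, along the tool's axes at that moment, turning the shorter way round; what a row does not reach only later rows make up. A row lasts 1/10 s, in which the tool goes at most 50 mm and 8.59 degrees, less where a joint would pass 70% of its speed; a pose out of reach is approached as far as the arm can. A call with a number of a shift or a turn outside -1 to 1 is refused whole. A call with a gripper value outside its range is refused whole. The fingers move at their own pace and stop on an object; FORCE is the grip in N (left out, the last holds). Time passes only in rows, so rows that repeat a pose let the fingers close, or fill a call up. It gives the time, the measured TCP pose, the force, the opening and the grip force at its end, in the units of the state.
- arm.get_state(): the state, without advancing time (a new reading comes with each control period).
- arm.read_camera(name): name is "scene" or "top"; returns (picture, depth): 480x640x3 uint8, red, green, blue; 480x640 float32, m along the optical axis (not along the pixel's ray), 0 where there is no reading.
- arm.camera_params(name): a dict with "fov_y" (degrees; the focal length in pixels is half the picture's height over the tangent of half this angle, whatever the lens; pixels are square), "cx", "cy" (the principal point, pixels), "R" (3x3) and "t" (3): a world point X has camera coordinates R X + t. Camera axes: x right, y down, z forward; pixel columns grow to the right and rows downward; lengths in m; the calibration is good to about 2 mm. A picture is of the moment at which its call begins. camera_params takes no time and is no camera call.
- arm.finish_job(): hands the job in; it is judged then, once.
The state is a dict: "clock": time; "joints": joint angles; "qd": joint speeds; "joint_efforts": joint torques, N m; "tcp_pos": TCP position; "tcp_rot": TCP orientation; "wrist_force": force on the tool from outside, world axes, zero at the start; "ft_torque": the same for the moment, N m; "finger_gap": opening from 0.0 (shut) to 1.0 (fully open); "grip_force": force on a finger pad.
Only numpy, scipy, OpenCV 4.12 (cv2) and the standard library are available. Lean on these libraries where they do the work, as an engineer would, in place of code of your own. Each camera call takes 0.05 s, during which the arm holds its last target. There are 200 camera calls.

### The job

The lids are on the set of three plastic containers, but the seal levers of two of them, the one on top of the stack and the small one standing by itself, are still standing up. With a fingertip, push each of these two levers over until it snaps flat into its lid. Do not pick up or shift the containers: they stay standing as they are, and so does everything else on the table.

Things in the scene. Friction and masses are not known exactly. Their poses are not given: they have to be found in the camera images.
- large: Lowest container of the stack, 0.6 kg, square, grey-white, 100 mm wide with a white 108 mm lid. Origin: centre of underside. Lid deck 80 mm above it, rim 5 mm high; the medium container stands on the deck inside the rim. Its lever is already shut, hidden under the medium one.
- medium: Lidded square container, grey-white, 100 mm wide, white lid 108 mm. Origin: centre of underside, z up. Lid deck 65 mm above it, with a rim 5 mm wide, 5 mm high round its edge and a well 36 mm wide, 9 mm deep from x = -40 to +31 mm for the grey seal lever, hinged along y at x = +24, z = 60 mm. About 0.48 kg. Stands on the large one, held sideways by its rim (2 mm play).
- small: Lidded square container, grey-white, 100 mm wide, white lid 108 mm. Origin: centre of underside, z up. Lid deck 55 mm above it, with a rim 5 mm wide, 5 mm high round its edge and a well 36 mm wide, 9 mm deep from x = -40 to +31 mm for the grey seal lever, hinged along y at x = +24, z = 50 mm. About 0.42 kg. Stands alone on the glass.
- medium_lever (a joint): Seal lever angle, medium container (top of the stack): 0 = flat in its well (sealed), 1.57 rad = standing (start). Grey paddle 50 mm long from its hinge, 28 wide, 6 thick. Closes by swinging over towards the container's -x side. A spring snaps it to the nearer end of its travel from the centre at 0.79 rad (within 0.05 of it, it may hang); about 1 N at the free end starts it from either end.
- small_lever (a joint): Seal lever angle, small container: 0 = flat in its well (sealed), 1.57 rad = standing (start). Grey paddle 50 mm long from its hinge, 28 wide, 6 thick. Closes by swinging over towards the container's -x side. A spring snaps it to the nearer end of its travel from the centre at 0.79 rad (within 0.05 of it, it may hang); about 1 N at the free end starts it from either end.
- medium_hinge (a point): Centre of the hinge line of the medium container's lever, 5 mm below the deck; axes parallel to the container's.
- small_hinge (a point): Centre of the hinge line of the small container's lever, 5 mm below the deck; axes parallel to the container's.
- medium_lever_tip (a point): Middle of the free end of the medium container's lever, 50 mm from its hinge (moves with the lever).
- small_lever_tip (a point): Middle of the free end of the small container's lever, 50 mm from its hinge (moves with the lever).
- bell: Stainless steel pooja hand bell standing on its mouth, 57 mm across, 115 mm tall with its handle; origin at the centre of its underside. Bystander.
- hair_clip: Orange plastic claw hair clip, 78 x 30 x 40 mm, long side along its x; origin at the centre of its underside. Bystander.
- mug: White ceramic mug, 80 mm across, 92 mm tall, handle at its +y side; origin at the centre of its underside. Bystander.
- torch: Silver aluminium torch standing on its head, 39 mm across, 126 mm tall; origin at the centre of its underside. Bystander.
- glasses_case: Black spectacle case, 160 x 62 x 40 mm, long side along its x; origin at the centre of its underside. Bystander.
- balm_jar: Small amber jar of balm with a white cap, 52 mm across, 48 mm tall; origin at the centre of its underside. Bystander.
Things that resemble listed ones, but are neither listed nor needed, are in the scene too. Leave any red look-alike of the medium alone.

How it is judged:
By the outcome, as a careful person would: the job done as asked, in the order asked, and still so for the second after the job is handed in, with the robot touching nothing.
It also fails if it takes over 45 s, if anything falls off the work surface, if the arm or the gripper's body presses on something with over 40 N, if the wrist force passes 120 N, or if a joint passes its speed limit or range.

## Working session

There is one attempt and no reset: what is moved stays moved. The work goes in short steps, Python scripts to look and compute and a shell command to move; the robot and the scene stay as the last step left them, time stands still between calls to the robot, and variables do not carry over. Pictures are saved under pics/ and viewed, at most 10 in all, crops included, and the job is handed in when it is done.

```bash
mkdir -p pics
cat > h.py <<'E'
import numpy as np,cv2
from bench import arm
def cam(n):
    im,d=arm.read_camera(n);p=arm.camera_params(n)
    f=240/np.tan(np.radians(p["fov_y"])/2)
    v,u=np.mgrid[:480,:640]
    c=np.stack([(u-p["cx"])/f*d,(v-p["cy"])/f*d,d],-1)
    W=(c-np.array(p["t"]))@np.array(p["R"])
    W[d==0]=np.nan
    return im,d,W
E
python3 - <<'E'
from h import *
for n in("scene","top"):
    im,d,W=cam(n);cv2.imwrite(f"pics/{n}0.png",im[...,::-1]);np.save(f"{n}0.npy",W)
    print(arm.camera_params(n))
print(arm.get_state())
E
```

```text
{'fov_y': 51.99135563267715, 'cx': 318.9449551730974, 'cy': 242.77248211406953, 'R': array([[ 0.67041192,  0.74198793,  0.0013311 ],
       [ 0.47427814, -0.4271458 , -0.76980953],
       [-0.57062081,  0.51672079, -0.63827229]]), 't': array([-0.34347904, -0.11377482,  1.48029424])}
{'fov_y': 49.9286654978407, 'cx': 312.6830983243017, 'cy': 239.89607138357212, 'R': array([[-5.83323092e-03, -9.99982955e-01,  2.51663990e-04],
       [-9.75706591e-01,  5.63650129e-03, -2.19008854e-01],
       [ 2.19003703e-01, -1.52307943e-03, -9.75722839e-01]]), 't': array([0.01552166, 0.51876209, 1.20689836])}
{'clock': 0.1, 'joints': array([-1.17188647,  0.32172638, -0.070039  ,  1.45155752,  0.02263285,
        1.3708054 , -0.05692865]), 'qd': array([-8.36514963e-04, -2.68966139e-03, -9.01140898e-04, -2.23568613e-03,
        2.59173202e-04,  1.46423324e-05, -3.25188738e-03]), 'joint_efforts': array([-2.87161288e-05, -4.92570269e+01, -4.05793833e-01, -3.13399708e+01,
       -6.41425769e-02,  3.94825742e-02,  7.47298168e-05]), 'tcp_pos': array([0.24390004, 0.6019878 , 0.23258287]), 'tcp_rot': array([-3.13988699e+00,  1.40841769e-04,  2.75674538e+00]), 'wrist_force': array([-0.48105372, -0.4449175 ,  0.40348932]), 'ft_torque': array([-0.00053855, -0.02685208,  0.01435493]), 'grip_force': 0.0, 'finger_gap': 0.9997480910386907}
```

View pics/scene0.png

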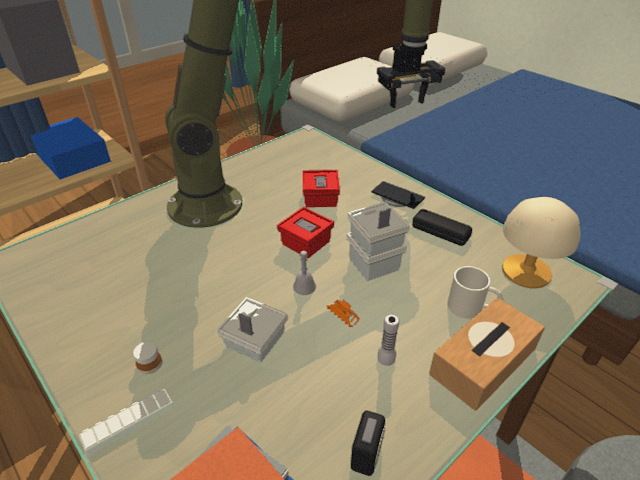

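View pics/top0.png

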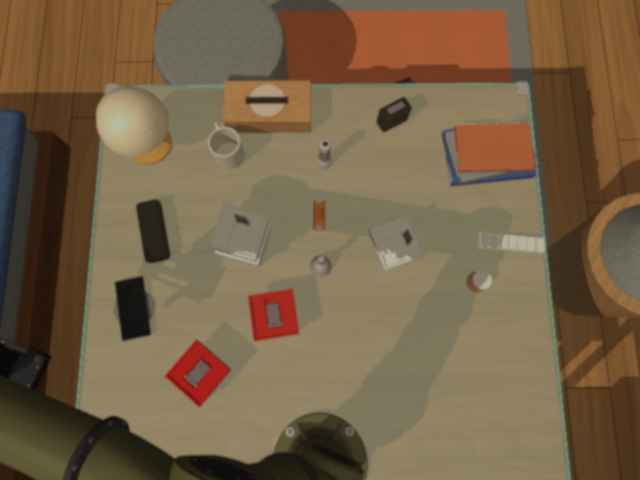

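The scene view shows the white stack (378,235) with its lever up at (384,217), and the small container (252,327) with its lever at (246,323). In the top view they are at (241,235) and (396,243). The two red containers, at (274,315) and (198,373) in the top view, are look-alikes: wrong colour, and their levers are flat. Next I measure and crop the two white ones.

Run:
```python
from h import *
W=np.load("top0.npy");im=cv2.imread("pics/top0.png");S=np.load("scene0.npy")
for n,(u0,u1,v0,v1),deck in(("med",(200,285,195,275),.145),("small",(360,435,205,280),.055)):
    P=W[v0:v1,u0:u1].reshape(-1,3)
    c0=np.nanmean(P[np.abs(P[:,2]-deck)<.012],0)
    Q=S.reshape(-1,3);Q=Q[np.linalg.norm(Q[:,:2]-c0[:2],axis=1)<.09]
    for nm,A in(("top",P),("scene",Q)):
        L=A[np.abs(A[:,2]-deck-.002)<.008]; r=cv2.minAreaRect((L[:,:2]*1000).astype(np.float32))
        T=A[(A[:,2]>deck+.014)&(A[:,2]<deck+.06)]
        t=cv2.minAreaRect((T[:,:2]*1000).astype(np.float32))
        print(n,nm,len(L),np.median(L[:,2]),r,"lever",len(T),T.mean(0),T[:,2].max(),t)
crop=cv2.resize(im[190:290,200:440],None,fx=3.3,fy=3.3,interpolation=cv2.INTER_CUBIC)
s=cv2.imread("pics/scene0.png");a=cv2.resize(s[190:290,330:430],(396,396));b=cv2.resize(s[280:380,200:300],(396,396))
cv2.imwrite("pics/crop1.png",cv2.resize(np.vstack([crop,np.hstack([a,b])]),None,fx=.8,fy=.8))
```

```text
med top 1799 0.14573391540329556 ((521.9818725585938, 180.8665008544922), (108.70655059814453, 108.53435516357422), 73.91710662841797) lever 75 [0.54327036 0.17329106 0.18094183] 0.1961727539625507 ((544.65966796875, 174.10955810546875), (27.800491333007812, 7.328165054321289), 74.82478332519531)
med scene 1194 0.1467150181321154 ((521.9617919921875, 179.72293090820312), (112.09520721435547, 115.84159088134766), 72.75936889648438) lever 136 [0.5467244  0.17172276 0.17762955] 0.19356362748050882 ((545.7801513671875, 172.14356994628906), (28.68231773376465, 8.920086860656738), 74.7587890625)
small top 1562 0.056114178113035956 ((514.5213012695312, -193.5621337890625), (108.80377197265625, 108.92658996582031), 19.68382453918457) lever 68 [ 0.52142275 -0.21495928  0.09159056] 0.10578664150006618 ((522.7322387695312, -215.3043212890625), (28.370880126953125, 6.917717933654785), 22.49372100830078)
small scene 1834 0.05671752553633595 ((514.654541015625, -194.94998168945312), (110.63497924804688, 110.71485137939453), 20.117141723632812) lever 153 [ 0.52499435 -0.21816052  0.08826139] 0.10557013292014426 ((523.8404541015625, -217.62225341796875), (28.819400787353516, 8.415712356567383), 19.195613861083984)
```

View pics/crop1.png

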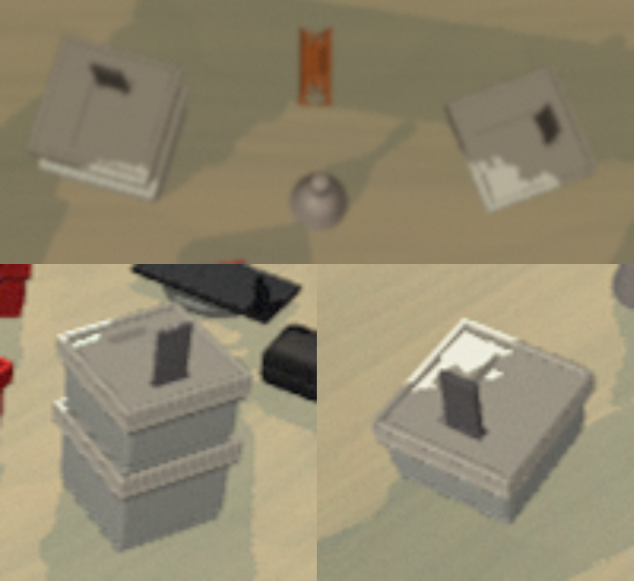

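Medium is centred at (0.522, 0.180), with the lever at (0.545, 0.173) and yaw ≈ -16°. Small is centred at (0.5145, -0.194), with the lever at (0.523, -0.2155) and yaw ≈ -70°. Heights and sizes (deck 145 and 56 mm, lid 108.7 mm) match the given ones. The crop shows two white lids with grey levers standing, so these are the right ones. I move with the fingers shut, starting behind the medium lever.

```bash
cat >> h.py <<'E'
def to(p,yawdeg):
    from scipy.spatial.transform import Rotation as Ro
    s=arm.get_state();R=Ro.from_euler("xyz",s["tcp_rot"])
    T=Ro.from_euler("xyz",[np.pi,0,np.radians(yawdeg)])
    print("t",round(s["clock"],2),"at",s["tcp_pos"].round(4),np.degrees(s["tcp_rot"]).round(2),"F",s["wrist_force"].round(2))
    print("lin",(R.inv().apply(np.array(p)-s["tcp_pos"])/.1).round(3),"rot",((R.inv()*T).as_rotvec()/np.pi).round(4))
def arc(name):  # TCP path: tip's front lower edge follows the lever's back face
    c,z,a=dict(m=((.545,.1735),.140,-16.1),s=((.523,-.2160),.050,-70.0))[name]
    d=np.array([np.cos(np.radians(a)),np.sin(np.radians(a))]);return c,z,d,180+a
def pt(name,along,h):  # lower front edge 'along' m to container +x of hinge, h above it
    c,z,d,y=arc(name);q=np.array(c)+d*(along+.0095);return [*q,z+h+.011],y
E
C='python3 -m pendant'
$C '[{"linear":[-0.3,-0.2,-0.1],"delta_rot":[0,0,-0.033],"claw":1},{"linear":[-0.6,-0.4,-0.1],"delta_rot":[0,0,-0.033],"claw":1},{"linear":[-1,-0.6,-0.1],"delta_rot":[0,0,-0.033],"claw":1},{"linear":[-1,-0.6,-0.1],"delta_rot":[0,0,-0.033],"claw":1},{"linear":[-1,-0.6,-0.1],"delta_rot":[0,0,-0.033],"claw":1}]'
python3 -c "
from h import *
to(*pt('m',.015,.093))"
```

```text
clock: 0.6
tcp_pos: [0.3154, 0.5082, 0.2434]
tcp_rot: [-3.141, -0.0, 2.857]
wrist_force: [-0.6, 1.3, 0.1]
finger_gap: 0.632
grip_force: 0.0
t 0.6 at [0.3154 0.5082 0.2434] [-179.99   -0.    163.71] F [-0.6   1.33  0.14]
lin [-3.388 -2.567 -0.005] rot [-0.0001 -0.     -0.0011]
```

```bash
C='python3 -m pendant'
$C '[{"linear":[-0.3,-0.23,0],"delta_rot":[0,0,0],"claw":1},{"linear":[-0.6,-0.46,0],"delta_rot":[0,0,0],"claw":1},{"linear":[-1,-0.76,0],"delta_rot":[0,0,0],"claw":1},{"linear":[-1,-0.76,0],"delta_rot":[0,0,0],"claw":1},{"linear":[-1,-0.76,0],"delta_rot":[0,0,0],"claw":1}]' >/dev/null
$C '[{"linear":[-0.3,-0.23,0],"delta_rot":[0,0,0],"claw":1},{"linear":[-0.6,-0.46,0],"delta_rot":[0,0,0],"claw":1},{"linear":[-1,-0.76,0],"delta_rot":[0,0,0],"claw":1},{"linear":[-1,-0.76,0],"delta_rot":[0,0,0],"claw":1},{"linear":[-1,-0.76,0],"delta_rot":[0,0,0],"claw":1}]' >/dev/null
$C '[{"linear":[-0.3,-0.23,0],"delta_rot":[0,0,0],"claw":1},{"linear":[-0.6,-0.46,0],"delta_rot":[0,0,0],"claw":1},{"linear":[-1,-0.76,0],"delta_rot":[0,0,0],"claw":1},{"linear":[-1,-0.76,0],"delta_rot":[0,0,0],"claw":1},{"linear":[-1,-0.76,0],"delta_rot":[0,0,0],"claw":1}]'
$C '[{"linear":[-0.2,-0.1,0],"delta_rot":[0,0,0],"claw":1},{"linear":[-0.38,-0.28,0],"delta_rot":[0,0,0],"claw":1},{"linear":[-0.38,-0.28,0],"delta_rot":[0,0,0],"claw":1},{"linear":[-0.38,-0.28,0],"delta_rot":[0,0,0],"claw":1},{"linear":[-0.38,-0.28,0],"delta_rot":[0,0,0],"claw":1}]'
python3 -c "
from h import *
to(*pt('m',.015,.043))"
```

```text
clock: 2.1
tcp_pos: [0.5387, 0.2089, 0.2432]
tcp_rot: [3.141, -0.001, 2.862]
wrist_force: [0.1, 1.3, 0.8]
finger_gap: 0.001
grip_force: 0.0
clock: 2.6
tcp_pos: [0.5666, 0.1729, 0.2434]
tcp_rot: [3.14, -0.001, 2.865]
wrist_force: [-0.2, 0.1, 1.3]
finger_gap: 0.007
grip_force: 0.0
t 2.6 at [0.5666 0.1729 0.2434] [ 1.7994e+02 -7.0000e-02  1.6415e+02] F [-0.23  0.11  1.32]
lin [-0.036 -0.055  0.494] rot [ 0.0004 -0.0004  0.0014]
```

```bash
python3 -m pendant '[{"linear":[-0.04,-0.05,0.1],"delta_rot":[0,0,0],"claw":1},{"linear":[-0.04,-0.05,0.25],"delta_rot":[0,0,0],"claw":1},{"linear":[-0.04,-0.05,0.4],"delta_rot":[0,0,0],"claw":1},{"linear":[-0.04,-0.05,0.49],"delta_rot":[0,0,0],"claw":1},{"linear":[-0.04,-0.05,0.49],"delta_rot":[0,0,0],"claw":1}]'
python3 - <<'E'
from h import *
to(*pt('m',.015,.043))
for n in("scene","top"):
    im,d,W=cam(n)
    c=im[180:290,320:440] if n=="scene" else im[190:280,195:295]
    cv2.imwrite(f"pics/{n}1.png",cv2.resize(c,(390,390))[...,::-1])
cv2.imwrite("pics/chk1.png",np.hstack([cv2.imread("pics/scene1.png"),cv2.imread("pics/top1.png")]))
E
```

```text
clock: 3.1
tcp_pos: [0.5689, 0.1635, 0.192]
tcp_rot: [-3.139, -0.003, 2.861]
wrist_force: [0.1, -0.2, -0.4]
finger_gap: 0.005
grip_force: 0.0
t 3.1 at [0.5689 0.1635 0.192 ] [-179.86   -0.19  163.9 ] F [ 0.06 -0.21 -0.41]
lin [ 0.013  0.03  -0.02 ] rot [-0.0008 -0.0011 -0.    ]
```

View pics/chk1.png

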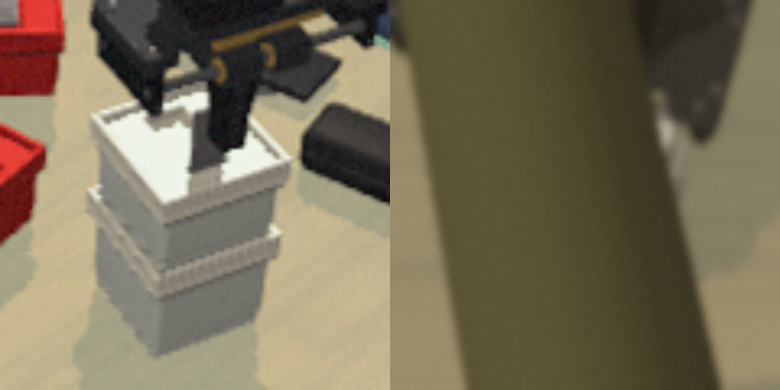

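The scene crop shows the shut fingertips at (230,125), on the hinge side just behind the standing lever at (205,140). The top view is blocked by the arm. I now sweep along the lever's arc.

```bash
C='python3 -m pendant'
$C '[{"linear":[0.06,0.02,0],"delta_rot":[0,0,0],"claw":1},{"linear":[0.12,0.02,0],"delta_rot":[0,0,0],"claw":1},{"linear":[0.18,0.02,0],"delta_rot":[0,0,0],"claw":1},{"linear":[0.23,0.02,0.01],"delta_rot":[0,0,0],"claw":1},{"linear":[0.29,0.02,0.025],"delta_rot":[0,0,0],"claw":1}]'
$C '[{"linear":[0.05,0,0.02],"delta_rot":[0,0,0],"claw":1},{"linear":[0.1,0,0.05],"delta_rot":[0,0,0],"claw":1},{"linear":[0.15,0,0.085],"delta_rot":[0,0,0],"claw":1},{"linear":[0.2,0,0.14],"delta_rot":[0,0,0],"claw":1},{"linear":[0.24,0,0.195],"delta_rot":[0,0,0],"claw":1}]'
$C '[{"linear":[0,0,0],"delta_rot":[0,0,0],"claw":1},{"linear":[0,0,-0.2],"delta_rot":[0,0,0],"claw":1},{"linear":[0,0,-0.4],"delta_rot":[0,0,0],"claw":1},{"linear":[0,0,-0.7],"delta_rot":[0,0,0],"claw":1},{"linear":[0,0,-0.7],"delta_rot":[0,0,0],"claw":1}]'
python3 - <<'E'
from h import *
to(*pt('s',.015,.115))
im,d,W=cam("scene");cv2.imwrite("pics/scene2.png",cv2.resize(im[150:400,180:460],None,fx=2.5,fy=2.4)[...,::-1])
E
```

```text
clock: 3.7
tcp_pos: [0.5429, 0.1739, 0.1926]
tcp_rot: [3.141, 0.001, 2.861]
wrist_force: [0.4, 0.4, 0.7]
finger_gap: 0.006
grip_force: 0.4
clock: 4.2
tcp_pos: [0.5193, 0.1804, 0.1718]
tcp_rot: [-3.141, -0.001, 2.861]
wrist_force: [-0.0, 0.2, -0.4]
finger_gap: 0.005
grip_force: 0.0
clock: 4.7
tcp_pos: [0.5224, 0.1809, 0.2469]
tcp_rot: [3.137, 0.006, 2.86]
wrist_force: [0.3, 0.5, -0.1]
finger_gap: 0.002
grip_force: 0.0
t 4.7 at [0.5224 0.1809 0.2469] [179.71   0.34 163.87] F [ 0.31  0.52 -0.14]
lin [-1.249 -4.013  0.697] rot [0.0023 0.001  0.2993]
```

View pics/scene2.png

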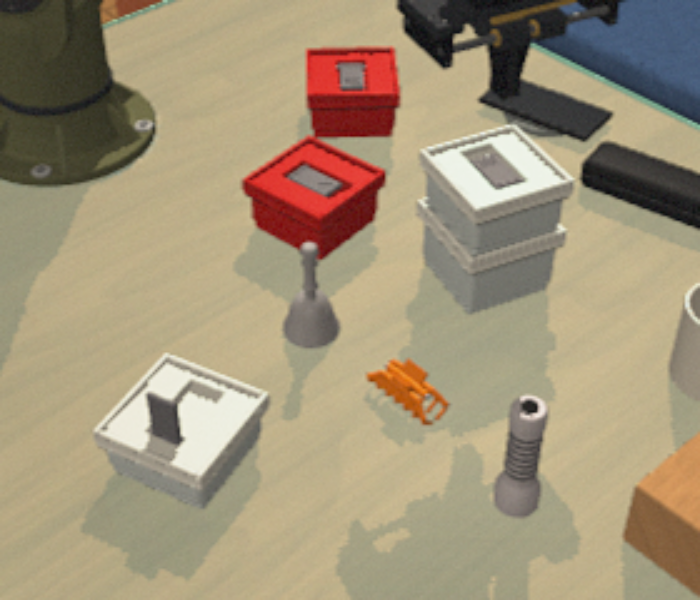

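The medium lever is flat in its well at (495,165), and the stack has not moved. The small lever still stands at (163,415), so I go over to it.

```bash
C='python3 -m pendant'
$C '[{"linear":[-0.1,-0.3,0],"delta_rot":[0,0,0],"claw":1},{"linear":[-0.2,-0.65,0],"delta_rot":[0,0,0],"claw":1},{"linear":[-0.31,-1,0],"delta_rot":[0,0,0],"claw":1},{"linear":[-0.31,-1,0],"delta_rot":[0,0,0],"claw":1},{"linear":[-0.31,-1,0],"delta_rot":[0,0,0],"claw":1}]' >/dev/null
$C '[{"linear":[-0.1,-0.3,0],"delta_rot":[0,0,0],"claw":1},{"linear":[-0.2,-0.65,0],"delta_rot":[0,0,0],"claw":1},{"linear":[-0.31,-1,0],"delta_rot":[0,0,0],"claw":1},{"linear":[-0.31,-1,0],"delta_rot":[0,0,0],"claw":1},{"linear":[-0.31,-1,0],"delta_rot":[0,0,0],"claw":1}]' >/dev/null
$C '[{"linear":[-0.1,-0.3,0],"delta_rot":[0,0,0],"claw":1},{"linear":[-0.2,-0.65,0],"delta_rot":[0,0,0],"claw":1},{"linear":[-0.31,-1,0],"delta_rot":[0,0,0],"claw":1},{"linear":[-0.31,-1,0],"delta_rot":[0,0,0],"claw":1},{"linear":[-0.31,-1,0],"delta_rot":[0,0,0],"claw":1}]' >/dev/null
$C '[{"linear":[-0.1,-0.3,0],"delta_rot":[0,0,0.04],"claw":1},{"linear":[-0.2,-0.65,0],"delta_rot":[0,0,0.08],"claw":1},{"linear":[-0.31,-1,0],"delta_rot":[0,0,0.12],"claw":1},{"linear":[-0.31,-1,0],"delta_rot":[0,0,0.15],"claw":1},{"linear":[-0.31,-1,0],"delta_rot":[0,0,0.15],"claw":1}]' >/dev/null
$C '[{"linear":[0,0,0],"delta_rot":[0,0,0.04],"claw":1},{"linear":[0,0,0],"delta_rot":[0,0,0.08],"claw":1},{"linear":[0,0,0],"delta_rot":[0,0,0.12],"claw":1},{"linear":[0,0,0],"delta_rot":[0,0,0.149],"claw":1},{"linear":[0,0,0],"delta_rot":[0,0,0.149],"claw":1}]'
python3 -c "
from h import *
to(*pt('s',.015,.043))"
```

```text
clock: 7.25
tcp_pos: [0.5293, -0.2349, 0.2422]
tcp_rot: [3.141, -0.002, 1.928]
wrist_force: [-0.8, -0.8, 0.8]
finger_gap: 0.002
grip_force: 0.0
t 7.25 at [ 0.5293 -0.2349  0.2422] [ 1.7997e+02 -9.0000e-02  1.1048e+02] F [-0.8  -0.8   0.84]
lin [-0.048  0.004  1.381] rot [ 0.0002 -0.0005  0.0027]
```

```bash
C='python3 -m pendant'
$C '[{"linear":[-0.05,0,0.3],"delta_rot":[0,0,0],"claw":1},{"linear":[-0.05,0,0.6],"delta_rot":[0,0,0],"claw":1},{"linear":[-0.05,0,0.8],"delta_rot":[0,0,0],"claw":1},{"linear":[-0.05,0,0.8],"delta_rot":[0,0,0],"claw":1},{"linear":[-0.05,0,0.8],"delta_rot":[0,0,0],"claw":1}]'
python3 -c "
from h import *
to(*pt('s',.015,.043))"
```

```text
clock: 7.75
tcp_pos: [0.5305, -0.2417, 0.1628]
tcp_rot: [3.141, -0.001, 1.925]
wrist_force: [0.7, 0.2, 1.7]
finger_gap: 0.001
grip_force: 0.0
t 7.75 at [ 0.5305 -0.2417  0.1628] [ 1.7999e+02 -3.0000e-02  1.1031e+02] F [0.72 0.17 1.75]
lin [0.022 0.017 0.588] rot [ 0.0001 -0.0002  0.0017]
```

```bash
C='python3 -m pendant'
$C '[{"linear":[0,0.01,0.2],"delta_rot":[0,0,0],"claw":1},{"linear":[0,0.01,0.4],"delta_rot":[0,0,0],"claw":1},{"linear":[0,0.01,0.58],"delta_rot":[0,0,0],"claw":1},{"linear":[0,0.01,0.58],"delta_rot":[0,0,0],"claw":1},{"linear":[0,0.01,0.58],"delta_rot":[0,0,0],"claw":1}]'
python3 - <<'E'
from h import *
to(*pt('s',.015,.043))
im,d,W=cam("scene");cv2.imwrite("pics/scene3.png",cv2.resize(im[270:370,200:310],None,fx=5,fy=5)[...,::-1])
E
```

```text
clock: 8.25
tcp_pos: [0.5318, -0.2427, 0.106]
tcp_rot: [3.14, 0.001, 1.923]
wrist_force: [-0.9, 0.1, -0.2]
finger_gap: 0.002
grip_force: 0.0
t 8.25 at [ 0.5318 -0.2427  0.106 ] [1.7991e+02 5.0000e-02 1.1015e+02] F [-0.86  0.07 -0.19]
lin [0.036 0.008 0.02 ] rot [0.0005 0.0003 0.0008]
```

View pics/scene3.png

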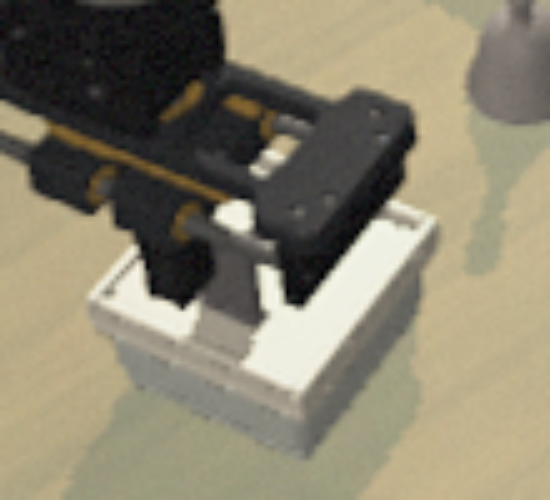

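The picture shows the lever at (235,290), dark fingers ending at (175,300) and another dark tab at (300,300). I project the known points to be sure which is which.

Run:
```python
from h import *
p=arm.camera_params("scene");f=240/np.tan(np.radians(p["fov_y"])/2)
y=np.radians(110.15);X=np.array([np.cos(y),np.sin(y),0]);Y=np.array([np.sin(y),-np.cos(y),0]);t=np.array([.5318,-.2427,.106])
def pr(q):
    c=p["R"]@q+p["t"];return ((np.array([f*c[0]/c[2]+p["cx"]-200,f*c[1]/c[2]+p["cy"]-270]))*5).round()
for k in(-.015,0,.015):print("tip",pr(t+Y*k-[0,0,.011]))
for k in(-.014,.014):print("lever end",pr(np.array([.523,-.216,.1])+Y*k), "base",pr(np.array([.523,-.216,.055])+Y*k))
print("body end",pr(t+Y*.095+[0,0,.059]+X*.037),pr(t+Y*.095+[0,0,.059]-X*.037))
```

```text
tip [150. 270.]
tip [180. 284.]
tip [211. 297.]
lever end [192. 218.] base [203. 290.]
lever end [249. 242.] base [259. 314.]
body end [423. 186.] [317. 320.]
```

The fingers are the left dark part, just behind the lever. The right tab is the end of the gripper body, 165 mm up and clear of everything. I make the same sweep.

```bash
C='python3 -m pendant'
$C '[{"linear":[0.08,0.01,0],"delta_rot":[0,0,0],"claw":1},{"linear":[0.14,0.01,0],"delta_rot":[0,0,0],"claw":1},{"linear":[0.2,0.01,0.01],"delta_rot":[0,0,0],"claw":1},{"linear":[0.26,0.01,0.02],"delta_rot":[0,0,0],"claw":1},{"linear":[0.32,0.01,0.04],"delta_rot":[0,0,0],"claw":1}]'
$C '[{"linear":[0.05,0,0.02],"delta_rot":[0,0,0],"claw":1},{"linear":[0.1,0,0.05],"delta_rot":[0,0,0],"claw":1},{"linear":[0.15,0,0.085],"delta_rot":[0,0,0],"claw":1},{"linear":[0.2,0,0.14],"delta_rot":[0,0,0],"claw":1},{"linear":[0.24,0,0.19],"delta_rot":[0,0,0],"claw":1}]'
$C '[{"linear":[0,0,0],"delta_rot":[0,0,0],"claw":1},{"linear":[0,0,-0.3],"delta_rot":[0,0,0],"claw":1},{"linear":[0,0,-0.6],"delta_rot":[0,0,0],"claw":1},{"linear":[0,0,-1],"delta_rot":[0,0,0],"claw":1},{"linear":[0,0,-1],"delta_rot":[0,0,0],"claw":1}]'
$C '[{"linear":[0,0,-0.3],"delta_rot":[0,0,0],"claw":1},{"linear":[0,0,-0.5],"delta_rot":[0,0,0],"claw":1},{"linear":[0,0,-0.8],"delta_rot":[0,0,0],"claw":1},{"linear":[0,0,-0.8],"delta_rot":[0,0,0],"claw":1},{"linear":[0,0,-0.8],"delta_rot":[0,0,0],"claw":1}]'
python3 - <<'E'
from h import *
im,d,W=cam("scene");cv2.imwrite("pics/scene4.png",cv2.resize(im[150:400,180:460],None,fx=2.5,fy=2.4)[...,::-1])
S=W.reshape(-1,3)
for c0,deck in(((.522,.18),.145),((.5145,-.194),.055)):
    Q=S[np.linalg.norm(S[:,:2]-c0,axis=1)<.09];L=Q[np.abs(Q[:,2]-deck-.002)<.008]
    print(cv2.minAreaRect((L[:,:2]*1000).astype(np.float32)),np.sum((Q[:,2]>deck+.014)&(Q[:,2]<deck+.06)))
E
```

```text
clock: 8.8
tcp_pos: [0.5209, -0.2117, 0.1008]
tcp_rot: [3.141, 0.0, 1.921]
wrist_force: [0.2, 0.5, 1.4]
finger_gap: 0.003
grip_force: 0.3
clock: 9.3
tcp_pos: [0.5121, -0.1892, 0.0809]
tcp_rot: [-3.141, -0.001, 1.921]
wrist_force: [-0.3, -0.7, -0.1]
finger_gap: 0.007
grip_force: 0.0
clock: 9.8
tcp_pos: [0.5158, -0.1915, 0.187]
tcp_rot: [3.133, 0.005, 1.92]
wrist_force: [0.1, -0.0, 0.6]
finger_gap: 0.009
grip_force: 0.0
clock: 10.3
tcp_pos: [0.5127, -0.1901, 0.2616]
tcp_rot: [3.141, 0.0, 1.921]
wrist_force: [-0.3, -0.9, -0.4]
finger_gap: 0.004
grip_force: 0.0
((523.7864379882812, 179.3525390625), (110.37464141845703, 113.73799133300781), 73.5889663696289) 0
((515.075927734375, -194.7106475830078), (110.75753784179688, 110.48755645751953), 19.834857940673828) 0
```

View pics/scene4.png

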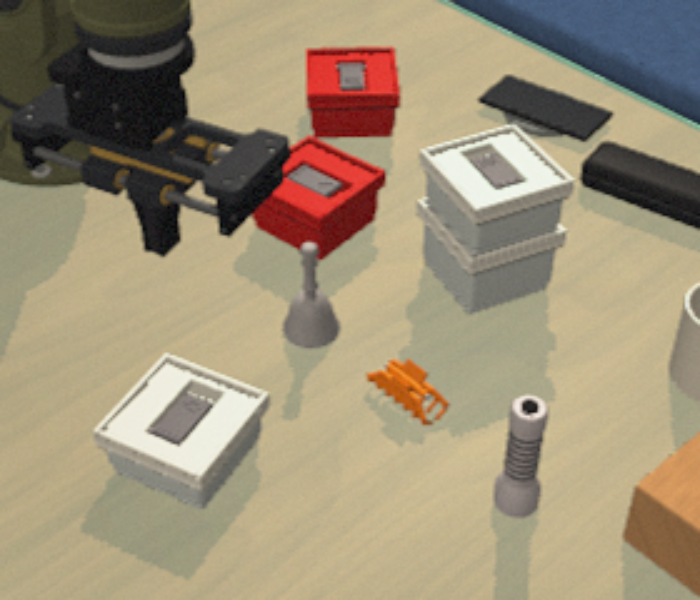

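Both levers lie flat, at (495,165) and (187,412). The containers and bystanders have not moved, and the arm is clear.

```bash
python3 -c "
from bench import arm
print(arm.finish_job())"
```

```text
the job is handed in; nothing more can be done
None
```

Both seal levers, first the one on top of the stack and then the small container's, are snapped flat with the containers and everything else in view unmoved, and the job was handed in at about 10 s.

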